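# Set the busbar jig to its gauge mark with the knurled wheel

### The arm

A 6-joint arm with a two-finger parallel gripper is mounted at the origin on the work surface. World frame = base frame: x ahead of the robot, y to its left, z up, the work surface at z = 0. Lengths are in m, angles in rad, forces in N, time in s.
With the tool pointing down it reaches from about 0.35 to 0.775 m from the base axis. Payload 5.5 kg.
Tool frame: the origin (TCP) lies between the finger pads; the fingertips stand 19 mm ahead of it and the grasp point (between the pads) is the TCP; z points along the fingers, x is the direction in which the jaws open and shut, and the axes are right-handed (so a half turn about z gives the same grasp; the last joint's range is limited). The gripper opens to 85 mm and grips with 20 to 120 N. Pads are 22 mm wide; open, the fingers measure 114 mm over their backs; the gripper's body (76 mm by 85 mm) begins 54 mm behind the grasp point. The pads swing forward as they close: fully open they stand 13 mm farther back than shut.
Start: joints at [-1.396, 0.313, 0.046, 1.304, 0, 1.431], TCP at [0.178, -0.547, 0.25] pointing down, gripper open.
Joint ranges: [-2.76, 2.76], [-0.86, 1.69], [-1.03, 1.26], [-2.2, 2.34], [-1.47, 1.5], [-3.14, 3.14]. Speed limits (rad/s): [2.57, 2.57, 3.14, 3.14, 3.14, 3.14].

### API

Orientations are given as a unit quaternion [w, x, y, z].
In Python, from workcell import env gives the robot as it stands. The module is installed in compiled form; this text tells all that it offers.
- The arm moves only by the tool carry_out, never from a script. Its argument "steps" is a list of rows, each a list of 7 numbers: the gripper command: -1 is shut, 1 is fully open, values between are in proportion, then the shift along the tool's x, y, z in m, then the turn, a rotation vector about the tool's x, y, z in rad. A call has 1 to 20 rows; each row shifts and turns the commanded pose from where the row before left it, along the tool's axes as they then stand; what a row does not reach is not made up. A row lasts 1/8 s, in which the tool goes at most 62.5 mm and 10.7 degrees, less where a joint would pass 70% of its speed; a pose out of reach is approached as far as the arm can. A call with a gripper value outside its range is refused whole. The fingers move at their own pace and stop on an object; "grip_force" is the grip in N (left out, the last holds). Time passes only in rows, so rows that do not move let the fingers close. It gives the time, the measured TCP pose, the force and the opening at its end, in the units of the state.
- env.get_state(): the state, without advancing time (a new reading comes with each control period).
- env.read_camera(name): name is "scene" or "side" or "wrist"; returns a dict with "color" (480x640x3 uint8, red, green, blue), "K" (3x3 intrinsics, pixels), "dist" ([k1, k2, p1, p2, k3] as OpenCV has them; the pictures are not rectified), "R" (3x3) and "t" (3): a world point X has camera coordinates R X + t. Camera axes: x right, y down, z forward; pixel columns grow to the right and rows downward; lengths in m; the calibration is good to about 2 mm. A picture is of the moment at which its call begins. There is no depth.
- env.hand_in(): hands the job in, once; it reports no verdict.
The state is a dict: "clock": time; "joint_pos": joint angles; "qvel": joint speeds; "tau": joint torques, N m; "tcp_pos": TCP position; "orientation": TCP orientation; "wrist_force": force on the tool from outside, world axes, zero at the start; "ft_torque": the same for the moment, N m; "finger_gap": finger opening in m.
Only numpy, scipy, OpenCV 4.12 (cv2) and the standard library are available. Lean on these libraries where they do the work, as an engineer would, in place of code of your own. Each camera call takes 0.05 s, during which the arm holds its last target. There are 200 camera calls.

### The job

On the busbar jig, roll the knurled wheel under a fingertip to close the jaws until the moving jaw's pointer stands in line with the gauge mark. Then push the clamp lever round to its stop with a finger, and leave the pointer on the mark. Move the jaw only by the wheel, do not shift the gauge rider, and do not lift or knock aside the things lying around the jig.

Things in the scene. Friction and masses are not known exactly. Their poses are not given: they have to be found in the camera images.
- jig: Busbar jig fixed to the bench: base plate 130 (x -60 to +70) x 310 (y) x 12 mm, origin on its underside; own x away from the robot at yaw 0, y left, z up. At its -y end a fixed jaw 60 x 20 mm, 52 mm high (centre x -10, y -125); in the middle the moving jaw; at its +y end the upright knurled wheel; at its front (-x) edge the clamp lever; along its back (+x) edge the gauge strip.
- wheel: Knurled wheel, 64 mm across its 20 ribs (2.2 mm proud), 18 mm wide, axle along the jig's x. Origin at its centre, 48 mm above the bench, at jig x -10, y +85; top at 80 mm, 22 mm clear above two cheeks. Stiff (0.05 N m, 1.6 N at the rim), stays where left. Rolling its top to the jig's -y (towards the fixed jaw) closes the jaws: 10 mm per rad, 3.1 mm per 10 mm of rim travel; the other way opens.
- jaw: Moving steel jaw 60 (x) x 20 (y) mm, top 51 mm above the bench; slides to the jig's -y to close. Geared to the wheel by its rack, an 8 mm square bar running to +y past the wheel at jig x +10 to +19 mm, 56 to 64 mm above the bench. Origin at the centre of the jaw's underside. Must not be pushed directly.
- pointer_tip (a point): Tip of the bright pointer, 34 mm long, 10 mm wide narrowing to 4 mm at the tip, that sticks out to the jig's +x from the middle of the moving jaw, over the dark gauge strip, 22 mm above the bench; moves with the jaw. At the start it stands 13 to 42 mm to the jig's +y of the mark.
- mark_line (a point): The gauge mark: a bright raised tongue 8 mm wide (along the jig's y) and 24 mm long on a dark rider block at the gauge strip's outer (+x) edge; this point is at the middle of the tongue's inner end, 22 mm above the bench. The pointer is on the mark when its tip points at the tongue: same y in the jig's frame. The rider sits stiffly (3 N) and must not be shifted.
- lever (a joint): Clamp lever turning about an upright pin at the jig's front edge, rad: 0 = points straight out to the front (jig -x), grows as its knob end swings towards the jig's +y (clockwise from above), stop at 1.4, nearly along the front edge. Stiff hinge (0.08 N m, 1.4 N at the knob), stays where left. Starts between 0 and 0.25.
- lever_knob (a point): Top centre of the lever's black upright knob, 20 mm across, 60 mm from the pin; the knob reaches from 15 to 53 mm above the bench and is widest from 36 to 48 mm.
- lever_pivot (a point): Centre of the lever's pin, on the jig at x -73, y +20 mm.
- screwdriver: Bystander: loose screwdriver with a red handle, 190 mm long, lying behind the jig. Leave it alone.
- busbar: Bystander: loose copper busbar piece 20 x 100 x 6 mm lying in front of the jig. Leave it alone.
- breaker: Bystander: loose white three-pole circuit breaker 85 x 54 x 77 mm, standing beyond the fixed-jaw end of the jig. Leave it alone.
- contactor: Bystander: loose grey two-pole breaker 85 x 36 x 77 mm, standing beyond the wheel end of the jig. Leave it alone.
- jar: Bystander: loose screw-top jar 56 mm across, 70 mm high, behind the jig. Leave it alone.
- dinrail: Bystander: loose piece of steel mounting rail 35 x 110 mm, 9 mm high, lying in front of the jig to the left of the lever. Leave it alone.
- standoff: Bystander: loose black ribbed insulator 36 mm across, 36 mm high, in front of the jig to the right of the lever. Leave it alone.

How it is judged:
On the way, in this order (a step that is already met when the one before it is completed fails the run):
1. a fingertip rolls the wheel (contact force between the fingers and wheel above 0.3 N), for 0.05 s.
2. the pointer stands on the gauge mark with the clamp lever still open (y of pointer_tip in the frame of mark_line between -0.004 and 0.004 m and value of joint lever below 0.6 rad), for 0.3 s.
3. a finger pushes the clamp lever (contact force between the fingers and lever above 0.3 N), for 0.05 s.
4. the clamp lever is round at its stop (value of joint lever above 1.2 rad), for 0.1 s.
At the end, for the whole second after the job is handed in: The pointer is within 4 mm (half the mark's width) of the middle of the gauge mark along the jig, the jaw is at rest and the clamp lever is at its stop (beyond 1.2 rad of 1.4) (y of pointer_tip in the frame of mark_line between -0.004 and 0.004 m and value of joint lever above 1.2 rad and linear speed of jaw below 0.01 m/s); the robot touches nothing.
It fails at once if the moving jaw is pushed directly (contact force between any of the fingers, the arm and jaw above 3 N).
It fails at once if the gauge rider is shifted (more than 3 mm) (distance of mark_line from where it was at the start of the episode above 0.003 m).
It fails at once if a bystander is lifted, tipped over or knocked aside (more than 25 mm, or raised 12 mm) (distance of any of screwdriver, busbar, breaker, contactor, jar, dinrail, standoff from where it was at the start of the episode above 0.025 m or height (world z) of screwdriver above 0.03 m or height (world z) of any of busbar, breaker, contactor, jar, dinrail, standoff above 0.012 m).
It also fails if it takes over 64 s, if anything falls off the work surface, if the arm or the gripper's body presses on something with over 40 N, if the wrist force passes 120 N, or if a joint passes its speed limit or range.

## Working session

There is one attempt and no reset: what is moved stays moved. The work goes in short steps, Python scripts to look and compute and a tool call to move; the robot and the scene stay as the last step left them, time stands still between calls to the robot, and variables do not carry over. Pictures are saved under pics/ and viewed, about 8 in all and at most 12, crops included, and the job is handed in when it is done.

Besides the shell and the picture viewer there is one more tool, called after "Request:" as name(argument=value, ...) on one line, values as JSON. carry_out: Moves the arm, as the interface text tells. Its arguments: {"type":"object","properties":{"steps":{"type":"array","items":{"type":"array","items":{"type":"number"}}},"grip_force":{"type":"number"}},"required":["steps"]}

```bash
mkdir -p pics; cat > h.py <<'E'
from workcell import env
import numpy as np, cv2
def grab(n,f=None):
    c=env.read_camera(n)
    if f: cv2.imwrite(f,c["color"][:,:,::-1])
    return c
def ray(c,px):
    u=cv2.undistortPoints(np.array([[px]],float),c["K"],np.array(c["dist"]))[0,0]
    R=np.array(c["R"]);t=np.array(c["t"])
    return -R.T@t, R.T@np.array([u[0],u[1],1])
def onz(c,px,z):
    o,d=ray(c,px); return o+d*(z-o[2])/d[2]
def proj(c,X):
    R=np.array(c["R"]);t=np.array(c["t"])
    return cv2.projectPoints(np.array(X,float).reshape(-1,1,3),cv2.Rodrigues(R)[0],t,c["K"],np.array(c["dist"]))[0][:,0]
E
python3 - <<'E'
from h import *
print(env.get_state())
for n in("scene","side"):
    c=grab(n,f"pics/{n}0.png"); R=np.array(c["R"]);print(n,-R.T@c["t"],R[2])
E
```

```text
{'clock': 0.0, 'joint_pos': array([-1.39561447e+00,  3.14016153e-01,  4.49314173e-02,  1.30361072e+00,
       -5.15722877e-05,  1.43120974e+00]), 'qvel': array([-3.30876579e-04,  8.54387086e-04,  1.65187245e-03, -3.01322558e-05,
        7.28919366e-05,  7.00831545e-04]), 'tau': array([-1.14413830e-03, -4.80628252e+01,  2.98531598e+01,  1.93025958e-02,
       -6.94608207e-05,  3.68469159e-06]), 'tcp_pos': array([ 0.17791318, -0.54625174,  0.24938045]), 'orientation': array([-6.40833212e-04,  8.09195637e-01, -5.87538525e-01, -7.01193512e-04]), 'wrist_force': array([ 0.56612805,  0.01656968, -0.12412254]), 'ft_torque': array([-0.03486589,  0.05512201, -0.0484682 ]), 'finger_gap': 0.0855080443316944}
scene [ 1.00821536 -0.60721714  0.57456167] [-0.43168887  0.70604558 -0.5613772 ]
side [ 0.43057442 -0.62748964  0.48235375] [ 0.23072311  0.82945781 -0.50869105]
```

View pics/scene0.png

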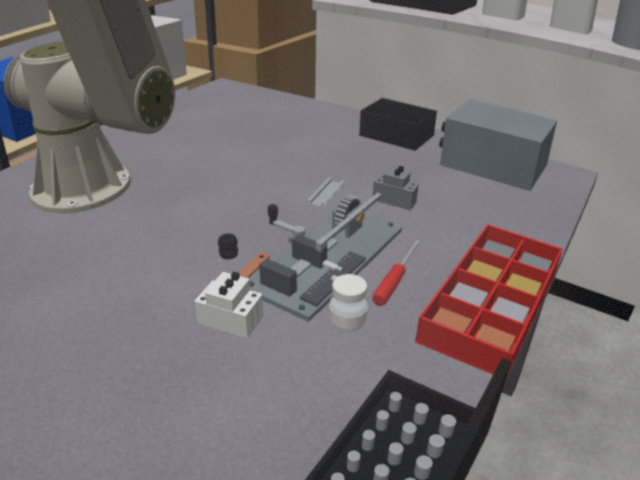

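View pics/side0.png

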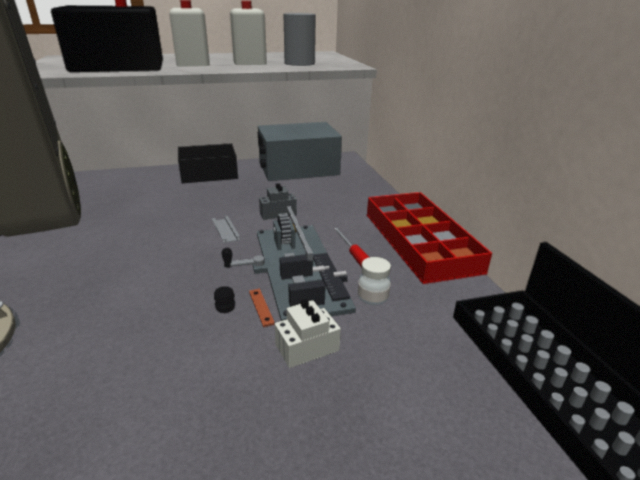

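The scene picture has the wheel at about (346,212), lever knob (272,212), jig near corner (308,318) and back-left corner (402,229). The side picture has the wheel at (285,230), knob (227,256) and near corner (353,308). I'll triangulate these roughly and bring the wrist camera over the jig.

```bash
python3 - <<'E'
from h import *
cs=grab("scene");cd=grab("side")
def tri(a,b):
    o1,d1=ray(cs,a);o2,d2=ray(cd,b)
    A=np.array([d1,-d2]).T; s=np.linalg.lstsq(A,o2-o1,rcond=None)[0]
    p=o1+d1*s[0];q=o2+d2*s[1];return (p+q)/2,np.linalg.norm(p-q)
print("wheel",tri((346,212),(285,228)));print("knob",tri((272,208),(227,251)))
a=onz(cs,(308,318),.012);b=onz(cs,(402,229),.012);print(a,b,onz(cd,(353,308),.012),np.linalg.norm(a-b))
d=b-a;print("yaw",np.degrees(np.arctan2(-d[0],d[1])))
w=grab("wrist","pics/w0.png");R=np.array(w["R"]);s=env.get_state()
print("wristcam",-R.T@w["t"]-s["tcp_pos"],R,w["K"])
from scipy.spatial.transform import Rotation as Ro
q=s["orientation"];print(Ro.from_quat([*q[1:],q[0]]).as_matrix())
E
```

```text
wheel (array([0.58360311, 0.15294116, 0.05402057]), np.float64(0.001727574865047104))
knob (array([0.4595332 , 0.09653566, 0.04912768]), np.float64(0.0010762303680429265))
[ 0.65842546 -0.08167528  0.012     ] [0.66684668 0.22205225 0.012     ] [ 0.65308204 -0.08101466  0.012     ] 0.3038442558110869
yaw -1.588189233068047
wristcam [0.07289981 0.02585275 0.12385525] [[ 3.09507821e-01 -9.50896662e-01 -6.68148338e-04]
 [-9.06581731e-01 -2.95295591e-01  3.01512982e-01]
 [-2.86904989e-01 -9.27148951e-02 -9.53461837e-01]] [[401.67163423   0.         320.49782614]
 [  0.         401.67163423 239.60735563]
 [  0.           0.           1.        ]]
[[ 3.09605021e-01 -9.50865239e-01 -1.67034583e-04]
 [-9.50864871e-01 -3.09605050e-01  8.43345364e-04]
 [-8.53622541e-04 -1.02276642e-04 -9.99999630e-01]]
```

Request:
carry_out(steps=[[-1,0,0,0,0,0,0.171],[-1,0,0,0,0,0,0.171],[-1,-0.047,-0.0273,0,0,0,0],[-1,-0.047,-0.0273,0,0,0,0],[-1,-0.047,-0.0273,0,0,0,0],[-1,-0.047,-0.0273,0,0,0,0],[-1,-0.047,-0.0273,0,0,0,0],[-1,-0.047,-0.0273,0,0,0,0],[-1,-0.047,-0.0273,0,0,0,0],[-1,-0.047,-0.0273,0,0,0,0],[-1,-0.047,-0.0273,0,0,0,0],[-1,-0.047,-0.0273,0,0,0,0],[-1,-0.047,-0.0273,0,0,0,0],[-1,-0.047,-0.0273,0,0,0,0],[-1,-0.047,-0.0273,0,0,0,0],[-1,-0.047,-0.0273,0,0,0,0],[-1,0,0,0,0,0,0]])

```text
clock: 2.38
tcp_pos: [0.5792, 0.0854, 0.2494]
orientation: [-0.005, 0.708, -0.706, -0.005]
wrist_force: [-1.0, -0.4, -0.3]
finger_gap: 0.0004
```

```bash
python3 - <<'E'
from h import *
w=grab("wrist","pics/w1.png");s=env.get_state();print(s)
np.save("w1.npy",w,allow_pickle=True)
E
```

```text
{'clock': 2.425, 'joint_pos': array([9.29834973e-04, 3.31703999e-01, 6.98878367e-02, 1.31049716e+00,
       1.29552470e-02, 3.14053436e+00]), 'qvel': array([-2.83843762e-02, -2.85553901e-02, -2.98214870e-02,  7.93751230e-03,
       -2.45283877e-03,  7.21664136e-05]), 'tau': array([ 8.86072721e-01, -4.84870112e+01,  3.05447817e+01, -2.39005722e-01,
        1.42902704e-01, -1.54080291e-03]), 'tcp_pos': array([0.57807045, 0.08418046, 0.24947223]), 'orientation': array([-0.00404434,  0.70779082, -0.70639198, -0.0051164 ]), 'wrist_force': array([ 0.05702804, -0.62621133,  0.17447354]), 'ft_torque': array([-0.02272507,  0.01709773,  0.00657735]), 'finger_gap': 2.4079995602499034e-05}
```

View pics/w1.png

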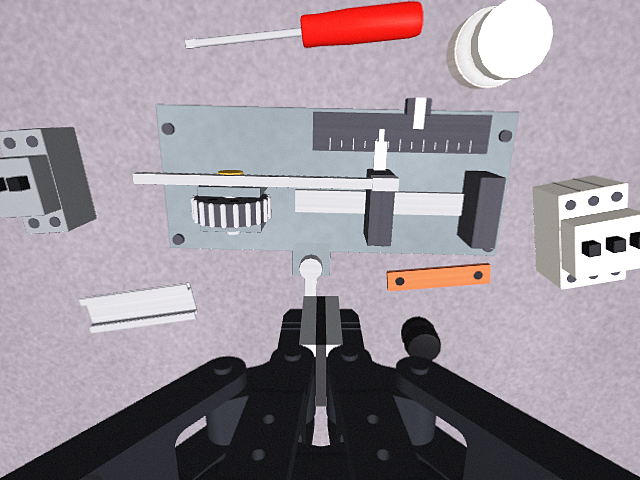

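The wrist view shows the pointer tip at about (381,130), the tongue's inner end at (419,129), the wheel spanning (192–271, 193–233), and the lever pin at (311,267). The standoff is at (421,335) and the plate's back corners at (160,104) and (519,111). Joint 6 is at its limit, so at the wheel I'll turn the tool to about -75°. Next I'll work out the jig frame.

```bash
python3 - <<'E'
from h import *
w=np.load("w1.npy",allow_pickle=True).item()
P=lambda u,v,z:onz(w,(u,v),z)
a=P(160,104,.012);b=P(519,111,.012);d=a-b;print("len",np.linalg.norm(d),a,b)
yv=d[:2]/np.linalg.norm(d[:2]);xv=np.array([yv[1],-yv[0]])
print("yaw",np.degrees(np.arctan2(-yv[0],yv[1])))
o=(a+b)[:2]/2-0.07*xv;print("origin",o)
J=lambda p:np.round(np.array([(p[:2]-o)@xv,(p[:2]-o)@yv]),4)
for n,q in dict(ptr=(381,129,.022),mark=(419.5,129,.022),mtop=(419.5,98,.022),pivot=(311,267,.03),wheel_l=(192,210,.06),wheel_r=(271,210,.06),stand_top=(418,326,.036),rail_r=(196,312,.009),rail_r2=(190,284,.009),bus=(388,289,.006),cont=(95,215,.0),jawL=(364,242,.051),ptrbase=(375,165,.022),ptrbase2=(386,165,.022),ptrt1=(378,133,.022),ptrt2=(384,133,.022)).items():
    p=P(*q);print(n,p.round(4),J(p))
for n,p in dict(wheel=(-.010,.085),piv=(-.073,.02),markjig=(.0,.0)).items():
    print(n,(o+p[0]*xv+p[1]*yv).round(4))
# refined mark/pointer columns
g=cv2.cvtColor(w["color"],cv2.COLOR_RGB2GRAY)
for r in (104,112,120,126,130,134,138,145,155): print(r,np.where(g[r,360:440]>150)[0]+360)
cs=grab("scene");cd=grab("side")
def tri(a,b):
    o1,d1=ray(cs,a);o2,d2=ray(cd,b)
    s=np.linalg.lstsq(np.array([d1,-d2]).T,o2-o1,rcond=None)[0];return (o1+d1*s[0]+o2+d2*s[1])/2
k=tri((272,208),(227,251));print("knob",k,J(k))
E
```

```text
len 0.30506807554248233 [0.66169161 0.22761903 0.012     ] [ 0.65695773 -0.07741231  0.012     ]
yaw -0.8891190068378934
origin [0.5893331  0.07618958]
ptr [0.6425 0.0396 0.022 ] [ 0.0538 -0.0357]
mark [0.6426 0.0074 0.022 ] [ 0.0543 -0.0679]
mtop [0.6671 0.0094 0.022 ] [ 0.0788 -0.0656]
pivot [0.5207 0.0987 0.03  ] [-0.069   0.0214]
wheel_l [0.5807 0.1928 0.06  ] [-0.0104  0.1165]
wheel_r [0.5812 0.1294 0.06  ] [-0.009   0.0531]
stand_top [ 0.4645 -0.002   0.036 ] [-0.1236 -0.0801]
rail_r [0.4627 0.2159 0.009 ] [-0.1288  0.1378]
rail_r2 [0.4935 0.2191 0.009 ] [-0.0981  0.1414]
bus [0.4885 0.023  0.006 ] [-0.1    -0.0547]
cont [ 0.5607  0.3066 -0.    ] [-0.0322  0.23  ]
jawL [0.5519 0.0532 0.051 ] [-0.037  -0.0236]
ptrbase [0.6126 0.0433 0.022 ] [ 0.0238 -0.0325]
ptrbase2 [0.6126 0.0338 0.022 ] [ 0.0239 -0.042 ]
ptrt1 [0.6393 0.042  0.022 ] [ 0.0505 -0.0334]
ptrt2 [0.6393 0.037  0.022 ] [ 0.0506 -0.0385]
wheel [0.5807 0.1613]
piv [0.5167 0.0973]
markjig [0.5893 0.0762]
104 [360 361 362 363 364 365 366 367 368 369 370 371 372 373 374 375 376 377
 378 379 380 381 382 383 384 385 386 38
[... 374 characters left out ...]
24 431 432 433 434 435 436 437 438 439]
120 [414 415 416 417 418 419 420 421 422 423 424]
126 [413 414 415 416 417 418 419 420 421 422 423]
130 [379 380 381 382 383 384]
134 [379 380 381 382 383 384]
138 [379 380 381 382 383]
145 [364 365 375 376 377 378 379 380 381 382 383 384 385 386 388 399 411 423
 434 435]
155 [360 361 362 363 364 365 366 367 368 369 370 371 372 373 374 375 376 377
 378 379 380 381 382 383 384 385 386 387 388 389 390 391 392 393 394 395
 396 397 398 399 400 401 402 403 404 405 406 407 408 409 410 411 412 413
 414 415 416 417 418 419 420 421 422 423 424 425 426 427 428 429 430 431
 432 433 434 435 436 437 438 439]
knob [0.4595332  0.09653566 0.04912768] [-0.1301  0.0183]
```

Jig frame: origin (0.589, 0.076), yaw about -1° and wheel centre (0.581, 0.161). The pointer is about 30 mm short of the mark. Next I move to above the +y side of the wheel.

Request:
carry_out(steps=[[-1,0,0,0,0,0,-0.18],[-1,0,0,0,0,0,-0.18],[-1,-0.0514,-0.021,0,0,0,0],[-1,-0.0514,-0.021,0,0,0,0],[-1,0,0,0.0433,0,0,0],[-1,0,0,0.0433,0,0,0],[-1,0,0,0.0433,0,0,0],[-1,0,0,0,0,0,0],[-1,0,0,0,0,0,0]])

```text
clock: 3.65
tcp_pos: [0.5817, 0.1954, 0.1238]
orientation: [-0.006, 0.822, -0.569, -0.003]
wrist_force: [-0.4, -0.4, 0.0]
finger_gap: -0.0001
```

```bash
python3 - <<'E'
from h import *
w=grab("wrist","pics/w2.png");s=env.get_state();print(s["tcp_pos"],s["joint_pos"],s["orientation"],s["wrist_force"])
E
```

```text
[0.58238728 0.19570425 0.1244399 ] [ 0.18756787  0.44486938 -0.07487634  1.04512913  0.01306574  2.96986849] [-0.00669267  0.82206394 -0.56935001 -0.00257897] [ 0.98046201 -0.49061727  0.11295051]
```

View pics/w2.png

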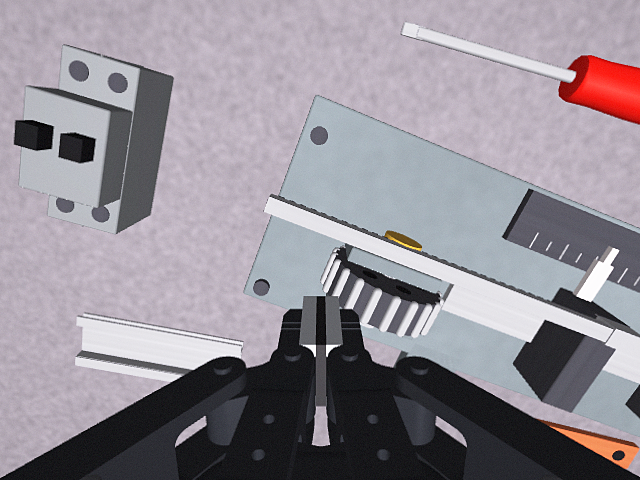

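The fingertip at (320,300) is just off the wheel's +y side. I go down and roll the first quarter arc.

Request:
carry_out(steps=[[-1,0,0,0.0119,0,0,0],[-1,0,0,0.0119,0,0,0],[-1,0,0,0.0119,0,0,0],[-1,0.0036,0.0013,0,0,0,0],[-1,0.006,0.0023,-0.0048,0,0,0],[-1,0.0068,0.0026,-0.0031,0,0,0],[-1,0.0074,0.0028,-0.001,0,0,0],[-1,0,0,0,0,0,0]])

```text
clock: 4.7
tcp_pos: [0.581, 0.1725, 0.097]
orientation: [-0.007, 0.823, -0.568, -0.004]
wrist_force: [-5.4, 4.2, 15.7]
finger_gap: 0.0001
```

```bash
cat >> h.py <<'E'
def ptr(f=None):
    """pointer-tip and tongue as white blobs in strip window near given jig coords; returns jig-y gap"""
    w=grab("wrist",f); return w
E
python3 - <<'E'
from h import *
w=grab("wrist","pics/w3.png");s=env.get_state();print(s["tcp_pos"],s["wrist_force"],proj(w,[[.6425,.0396,.022],[.6426,.0085,.022]]))
E
```

```text
[0.58104731 0.17251964 0.09703788] [-5.76952989  5.41061072 15.48632977] [[611.16533225 249.17819631]
 [664.53630631 269.43054423]]
```

View pics/w3.png

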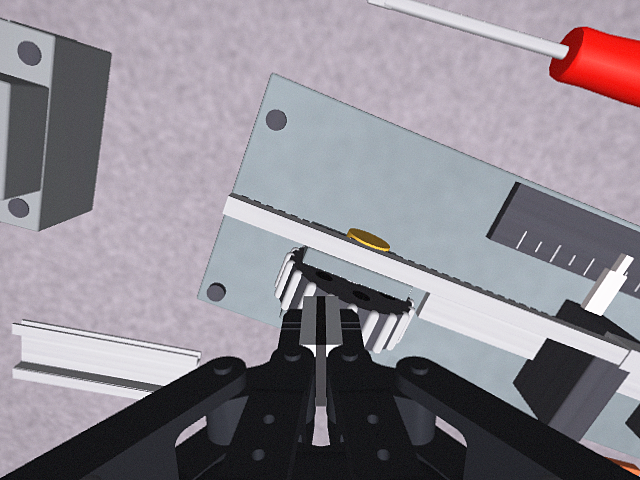

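The wheel turns (15 N on the fingertip) and the pointer tip has moved from a predicted (611,249) to (629,258), towards the mark. I finish the stroke over the top and lift off.

Request:
carry_out(steps=[[-1,0.0063,0.0024,0,0,0,0],[-1,0.0063,0.0024,0,0,0,0],[-1,0.0063,0.0024,0,0,0,0],[-1,0.0074,0.0028,0.001,0,0,0],[-1,0.0068,0.0026,0.0031,0,0,0],[-1,0.006,0.0023,0.0048,0,0,0],[-1,0.009,0.0034,0,0,0,0],[-1,0,0,-0.04,0,0,0],[-1,0,0,-0.04,0,0,0],[-1,0,0,0,0,0,0],[-1,0,0,0,0,0,0]])

```text
clock: 6.12
tcp_pos: [0.5804, 0.1182, 0.1643]
orientation: [-0.005, 0.822, -0.569, -0.004]
wrist_force: [-0.5, -0.1, 0.1]
finger_gap: -0.0003
```

```bash
python3 - <<'E'
from h import *
w=grab("wrist","pics/w4.png");s=env.get_state();print(s["tcp_pos"],s["wrist_force"],s["joint_pos"][5],proj(w,[[.6425,.0396,.022],[.6426,.0085,.022]]))
np.save("w4.npy",w,allow_pickle=True)
E
```

```text
[0.5799089  0.11829879 0.16362829] [-0.29368288  0.33689327 -0.04499198] 2.8407596234262504 [[470.21027525 187.14536816]
 [512.35024726 203.28644883]]
```

View pics/w4.png

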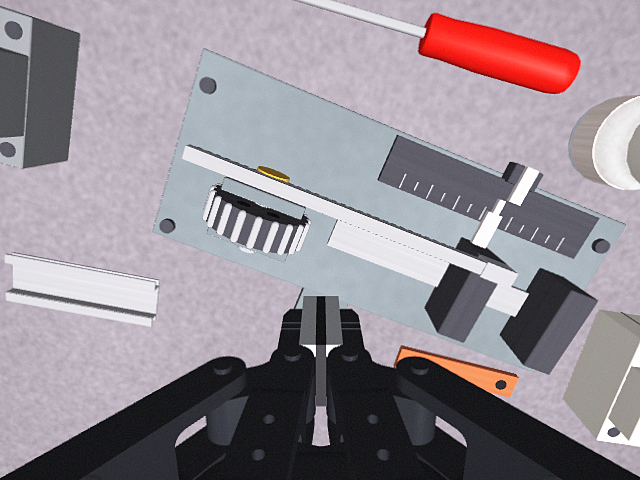

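The pointer tip is now at about (499,203) and the tongue's inner end at about (515,201). I'll measure both precisely.

```bash
cat >> h.py <<'E'
O=np.array([.5893331,.07618958])
def meas(w,x0=.030,x1=.085,h=.022,save=None,yaw=-1.5):
    """warp plane z=h around strip to metric map (0.2 mm/px), white mask"""
    Y=np.radians(yaw);xv=np.array([np.cos(Y),np.sin(Y)]);yv=np.array([-np.sin(Y),np.cos(Y)])
    X,Yy=np.meshgrid(np.arange(x0,x1,.0002),np.arange(-.10,-.02,.0002),indexing="ij")
    p=O+X[...,None]*xv+Yy[...,None]*yv
    P=np.dstack([p,np.full(X.shape,h)]).reshape(-1,3)
    uv=proj(w,P).astype(np.float32).reshape(X.shape+(2,))
    g=cv2.remap(w["color"],uv[...,0],uv[...,1],cv2.INTER_LINEAR)
    if save: cv2.imwrite(save,cv2.resize(g[::-1,::-1,::-1],None,fx=1.8,fy=1.8))
    return g,X[:,0],Yy[0]
E
python3 - <<'E'
from h import *
w=np.load("w4.npy",allow_pickle=True).item()
g,xs,ys=meas(w,save="pics/m4.png")
G=g.min(2)
for x in np.arange(.034,.085,.003):
    i=np.argmin(abs(xs-x)); m=np.where(G[i]>170)[0]
    r=np.split(m,np.where(np.diff(m)>1)[0]+1)
    print(round(x,4),[(round(ys[k[0]]*1e3,1),round(ys[k[-1]]*1e3,1)) for k in r if len(k)>8])
E
```

```text
0.034 [(np.float64(-100.0), np.float64(-54.0)), (np.float64(-52.4), np.float64(-20.2))]
0.037 [(np.float64(-64.8), np.float64(-54.0))]
0.04 [(np.float64(-64.6), np.float64(-54.0))]
0.043 [(np.float64(-64.8), np.float64(-54.2))]
0.046 [(np.float64(-61.6), np.float64(-57.0))]
0.049 [(np.float64(-61.6), np.float64(-57.0))]
0.052 [(np.float64(-61.4), np.float64(-56.8))]
0.055 []
0.058 [(np.float64(-71.4), np.float64(-63.0))]
0.061 [(np.float64(-71.2), np.float64(-62.8))]
0.064 [(np.float64(-71.6), np.float64(-63.0))]
0.067 [(np.float64(-71.2), np.float64(-63.0))]
0.07 [(np.float64(-71.4), np.float64(-62.8))]
0.073 [(np.float64(-100.0), np.float64(-93.2)), (np.float64(-92.2), np.float64(-82.8)), (np.float64(-80.6), np.float64(-75.4)), (np.float64(-71.4), np.float64(-63.0)), (np.float64(-49.8), np.float64(-20.2))]
0.076 [(np.float64(-97.8), np.float64(-87.4)), (np.float64(-86.0), np.float64(-77.6)), (np.float64(-71.4), np.float64(-62.8)), (np.float64(-49.6), np.float64(-20.2))]
0.079 [(np.float64(-100.0), np.float64(-75.6)), (np.float64(-71.4), np.float64(-62.8)), (np.float64(-51.2), np.float64(-46.6)), (np.float64(-45.6), np.float64(-41.2)), (np.float64(-39.4), np.float64(-20.2))]
0.082 [(np.float64(-94.0), np.float64(-75.6)), (np.float64(-74.8), np.float64(-20.2))]
```

View pics/m4.png

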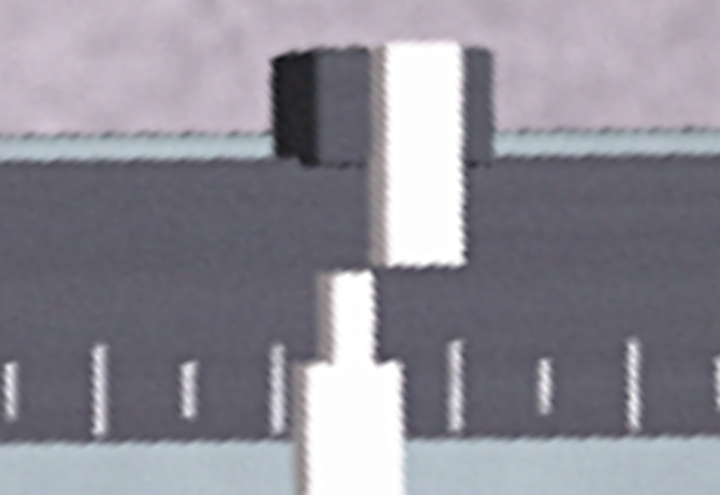

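Metric crop: the pointer is at y = -59.3 mm and the mark at -67.1 mm in the jig frame, so 7.9 mm remain (about 25 mm of rim). I press on the wheel top and drag 20 mm.

Request:
carry_out(steps=[[-1,-0.0496,-0.0187,0,0,0,0],[-1,0,0,0.0275,0,0,0],[-1,0,0,0.0275,0,0,0],[-1,0,0,0.011,0,0,0],[-1,0,0,0,0,0,0],[-1,0.0047,0.0018,0,0,0,0],[-1,0.0047,0.0018,0,0,0,0],[-1,0.0047,0.0018,0,0,0,0],[-1,0.0047,0.0018,0,0,0,0],[-1,0,0,0,0,0,0]])

```text
clock: 7.42
tcp_pos: [0.5808, 0.1518, 0.0996]
orientation: [-0.005, 0.822, -0.569, -0.004]
wrist_force: [-0.8, 0.3, -0.8]
finger_gap: 0.0001
```

```bash
cat >> h.py <<'E'
def gap():
    w=grab("wrist");s=env.get_state();print(s["tcp_pos"],s["wrist_force"])
    g,xs,ys=meas(w);G=g.min(2)
    for x in (.046,.049,.052,.060,.064,.068):
        i=np.argmin(abs(xs-x)); m=np.where(G[i]>170)[0]
        r=np.split(m,np.where(np.diff(m)>1)[0]+1)
        print(x,[(float(round(ys[k[0]]*1e3,1)),float(round(ys[k[-1]]*1e3,1))) for k in r if len(k)>8])
    return w
E
python3 -c "
from h import *
gap()"
```

```text
[0.58075295 0.15209647 0.09961772] [ 0.31510741  0.26081188 -0.20241161]
0.046 [(-61.8, -57.4)]
0.049 [(-61.6, -57.4)]
0.052 [(-61.8, -57.2)]
0.06 [(-71.2, -64.8)]
0.064 [(-68.4, -64.6)]
0.068 [(-47.0, -20.2)]
```

The tip stopped at z = 0.0806, just above the ribs, so nothing turned. I go back and press 3 mm lower.

Request:
carry_out(steps=[[-1,-0.0187,-0.0071,0,0,0,0],[-1,0,0,0.003,0,0,0],[-1,0,0,0,0,0,0],[-1,0.0047,0.0018,0,0,0,0],[-1,0.0047,0.0018,0,0,0,0],[-1,0.0047,0.0018,0,0,0,0],[-1,0.0047,0.0018,0,0,0,0],[-1,0,0,0,0,0,0]])

```text
clock: 8.48
tcp_pos: [0.581, 0.153, 0.0985]
orientation: [-0.006, 0.823, -0.569, -0.003]
wrist_force: [-4.1, -0.1, 11.8]
finger_gap: 0.0001
```

```bash
python3 -c "
from h import *
gap()"
```

```text
[0.58098418 0.15301781 0.09850874] [-3.54903185 -0.56492183 11.54857529]
0.046 [(-68.6, -64.4)]
0.049 [(-68.6, -64.2)]
0.052 [(-68.6, -64.4)]
0.06 [(-69.4, -64.8)]
0.064 [(-66.6, -64.6)]
0.068 [(-46.8, -20.2)]
```

The pointer has moved to -66.5, near the mark. I lift straight off and measure from a better viewpoint.

Request:
carry_out(steps=[[-1,0,0,-0.03,0,0,0],[-1,0.03,0.0115,-0.035,0,0,0],[-1,0,0,0,0,0,0],[-1,0,0,0,0,0,0]])

```text
clock: 9.02
tcp_pos: [0.5802, 0.1198, 0.1607]
orientation: [-0.005, 0.822, -0.569, -0.004]
wrist_force: [-0.8, 0.2, -0.3]
finger_gap: -0.0001
```

```bash
python3 -c "
from h import *
w=gap();meas(w,save='pics/m5.png')"
```

```text
[0.57977832 0.11989037 0.16006334] [-0.6399378   0.41052823  0.14014987]
0.046 [(-68.2, -63.6)]
0.049 [(-68.0, -63.6)]
0.052 [(-68.2, -63.6)]
0.06 [(-71.4, -63.0)]
0.064 [(-71.4, -63.0)]
0.068 [(-81.6, -79.4), (-71.6, -63.0), (-49.8, -20.2)]
```

View pics/m5.png

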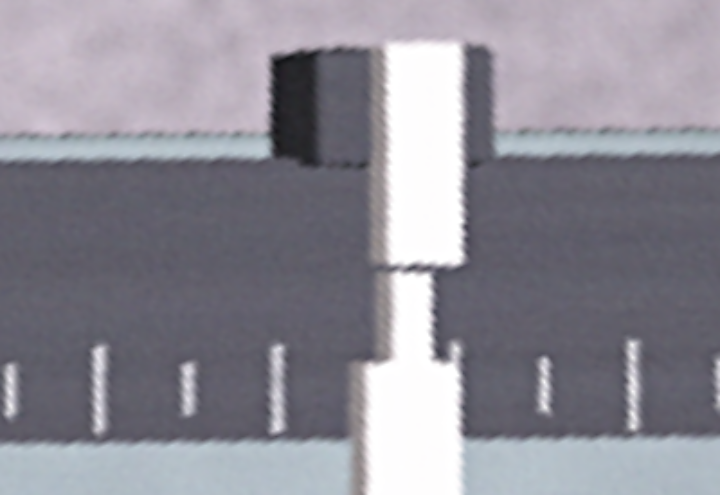

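The pointer sits 1.3 mm off the middle of the mark (-65.9 against -67.2), well within ±4 mm. Next is the lever: I'll plan an arc for the finger corner pushing the knob.

```bash
cat > plan.py <<'E'
from h import *
from scipy.spatial.transform import Rotation as Ro
s=env.get_state();q=s["orientation"];T=Ro.from_quat([*q[1:],q[0]]).as_matrix();p=s["tcp_pos"]
print(p,s["joint_pos"],T.round(3))
Y=np.radians(-1.5);xv=np.array([np.cos(Y),np.sin(Y)]);yv=np.array([-np.sin(Y),np.cos(Y)])
piv=O-.073*xv+.02*yv
corner=(-.007*T[:,0]-.011*T[:,1])[:2]
def F(th,gap=.010):
    K=piv+.06*(-np.cos(th)*xv+np.sin(th)*yv);t=np.sin(th)*xv+np.cos(th)*yv
    return K-gap*t-corner
E
python3 - <<'E'
from plan import *
print(piv,corner)
prev=np.array([*p]);
for n,f,z in [("above",F(0,.03),p[2])]+[("down",F(0,.03),.053)]+[(th,F(th),.053) for th in np.arange(0,1.41,.1)]:
    X=np.array([*f,z]);print(n,X.round(4),(T.T@(X-prev)).round(4));prev=X
w=grab("wrist","pics/w6.png")
E
```

```text
[0.57977832 0.11989037 0.16006334] [ 0.06187892  0.38532572 -0.07459247  1.11189596  0.01354147  2.84247386] [[ 0.353 -0.936 -0.002]
 [-0.935 -0.353  0.013]
 [-0.013 -0.003 -1.   ]]
[0.51688165 0.09809364] [0.00781873 0.0104332 ]
above [0.4483 0.0592 0.1601] [ 0.0103  0.1444 -0.0006]
down [0.4483 0.0592 0.053 ] [0.0014 0.0003 0.1071]
0.0 [0.4488 0.0792 0.053 ] [-0.0185 -0.0076  0.0003]
0.1 [0.4483 0.0853 0.053 ] [-0.0059 -0.0016  0.0001]
0.2 [0.4483 0.0914 0.053 ] [-0.0057 -0.0022  0.0001]
0.30000000000000004 [0.449  0.0974 0.053 ] [-0.0054 -0.0028  0.0001]
0.4 [0.4503 0.1034 0.053 ] [-0.0051 -0.0033  0.0001]
0.5 [0.4522 0.1091 0.053 ] [-0.0048 -0.0038  0.0001]
0.6000000000000001 [0.4546 0.1147 0.053 ] [-0.0044 -0.0042  0.0001]
0.7000000000000001 [0.4576 0.12   0.053 ] [-0.0039 -0.0047  0.0001]
0.8 [0.461 0.125 0.053] [-0.0034 -0.005   0.0001]
0.9 [0.465  0.1296 0.053 ] [-0.0029 -0.0053  0.0001]
1.0 [0.4694 0.1338 0.053 ] [-0.0024 -0.0056  0.    ]
1.1 [0.4742 0.1375 0.053 ] [-0.0018 -0.0058  0.    ]
1.2000000000000002 [0.4794 0.1408 0.053 ] [-0.0012 -0.006   0.    ]
1.3 [0.4848 0.1435 0.053 ] [-0.0006 -0.0061  0.    ]
1.4000000000000001 [0.4905 0.1456 0.053 ] [ 0.     -0.0061  0.    ]
```

Request:
carry_out(steps=[[-1,0.0034,0.0481,0,0,0,0],[-1,0.0034,0.0481,0,0,0,0],[-1,0.0034,0.0481,0,0,0,0],[-1,0,0,0.035,0,0,0],[-1,0,0,0,0,0,0],[-1,0,0,0,0,0,0]])

```text
clock: 9.88
tcp_pos: [0.4494, 0.0597, 0.1255]
orientation: [-0.005, 0.823, -0.569, -0.004]
wrist_force: [0.1, 0.3, -1.0]
finger_gap: 0.0
```

```bash
python3 - <<'E'
from plan import *
w=grab("wrist","pics/w7.png")
X=np.array([*F(0,.03),.053]);print((T.T@(X-p)).round(4))
print(proj(w,[[*piv,.03],[*(piv-.06*xv),.053],[*(p[:2]-corner*0),.034]]))
E
```

```text
[0.44936454 0.05973226 0.12552972] [-0.05371848  0.16129126 -0.47266702  0.93831341  0.01342028  2.72676056] [[ 0.353 -0.936 -0.001]
 [-0.935 -0.353  0.013]
 [-0.013 -0.004 -1.   ]]
[0.001  0.0015 0.0725]
[[303.56878907 114.50569451]
 [258.16950328 228.83105841]
 [326.02788875 255.70694412]]
```

View pics/w7.png

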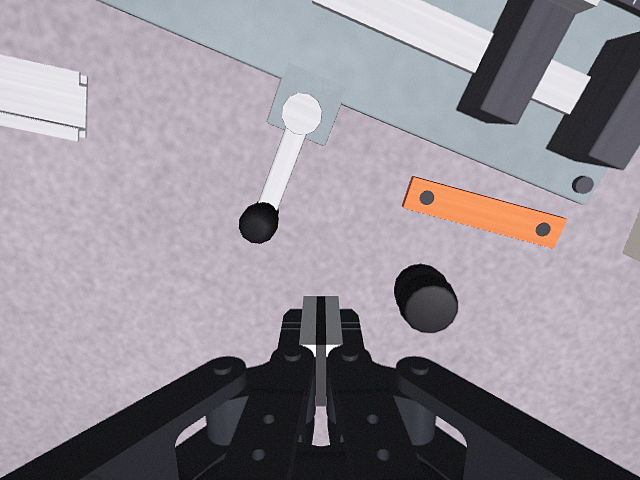

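The knob is at (259,223), against (258,229) predicted for angle 0, so the lever is near 0. The standoff at (430,300) is well clear of the descent point at (326,256). I go down and push half-way.

Request:
carry_out(steps=[[-1,0,0,0.0365,0,0,0],[-1,0,0,0.037,0,0,0],[-1,0,0,0,0,0,0],[-1,-0.0185,-0.0076,0,0,0,0],[-1,-0.0059,-0.0016,0,0,0,0],[-1,-0.0057,-0.0022,0,0,0,0],[-1,-0.0054,-0.0028,0,0,0,0],[-1,-0.0051,-0.0033,0,0,0,0],[-1,-0.0048,-0.0038,0,0,0,0],[-1,-0.0044,-0.0042,0,0,0,0],[-1,-0.0039,-0.0047,0,0,0,0],[-1,0,0,0,0,0,0]])

```text
clock: 11.42
tcp_pos: [0.4583, 0.1219, 0.0525]
orientation: [-0.006, 0.823, -0.569, -0.004]
wrist_force: [-0.4, 0.5, -0.2]
finger_gap: -0.0002
```

```bash
python3 - <<'E'
from plan import *
print(s["wrist_force"]);w=grab("wrist","pics/w8.png")
X=np.array([*F(.7),.053]);print((T.T@(X-p)).round(4))
E
```

```text
[0.45827689 0.12186438 0.05245131] [ 0.08191059  0.27988846 -0.5274498   0.76305451  0.01408305  2.8622586 ] [[ 0.353 -0.935 -0.001]
 [-0.935 -0.353  0.014]
 [-0.013 -0.004 -1.   ]]
[-0.43305961  0.51564085 -0.21948197]
[ 0.0015  0.0013 -0.0006]
```

View pics/w8.png

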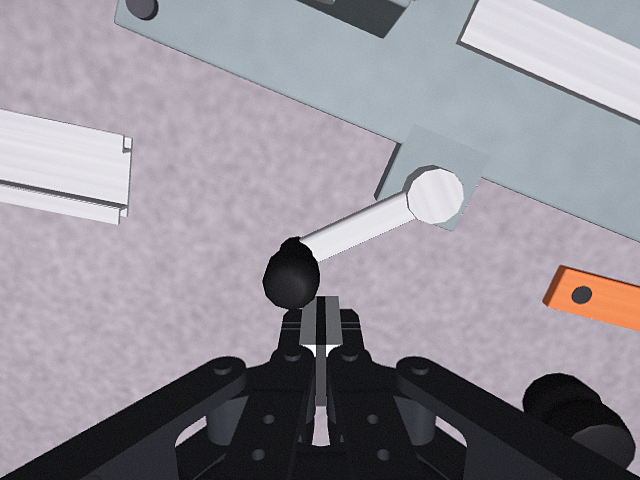

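The lever has followed to roughly 0.7 rad, with the knob at (292,272). I continue to the stop.

Request:
carry_out(steps=[[-1,-0.0034,-0.005,0,0,0,0],[-1,-0.0029,-0.0053,0,0,0,0],[-1,-0.0024,-0.0056,0,0,0,0],[-1,-0.0018,-0.0058,0,0,0,0],[-1,-0.0012,-0.006,0,0,0,0],[-1,-0.0004,-0.0061,0,0,0,0],[-1,0.0002,-0.0061,0,0,0,0],[-1,0,0,0,0,0,0]])

```text
clock: 12.48
tcp_pos: [0.49, 0.1463, 0.0526]
orientation: [-0.004, 0.822, -0.569, -0.005]
wrist_force: [-5.6, -1.7, 2.2]
finger_gap: -0.0001
```

```bash
python3 - <<'E'
from plan import *
print(s["wrist_force"])
w=grab("wrist","pics/w9.png")
X=np.array([*F(1.4),.053]);print((T.T@(X-p)).round(4))
for th in (1.0,1.2,1.3,1.4): print(th,proj(w,[[*(piv+.06*(-np.cos(th)*xv+np.sin(th)*yv)),.053]]))
E
```

```text
[0.49002647 0.14629183 0.05263959] [ 0.1257377   0.34275578 -0.43349239  0.79669935  0.01310259  2.90682723] [[ 0.353 -0.936 -0.004]
 [-0.936 -0.353  0.013]
 [-0.013 -0.001 -1.   ]]
[-5.55519769 -1.70608437  2.23987816]
[ 0.0008 -0.0002 -0.0004]
1.0 [[313.76451776 350.61288188]]
1.2 [[310.66951315 320.35384068]]
1.3 [[311.70109319 304.62322833]]
1.4 [[314.53374639 288.68111368]]
```

View pics/w9.png

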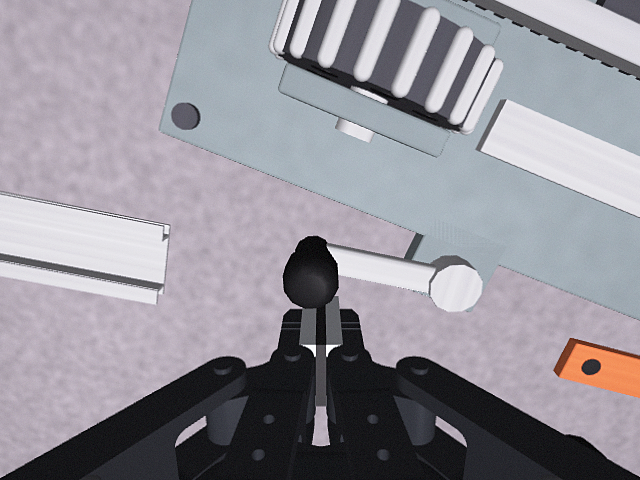

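The knob is at (310,282), against (314,289) predicted for 1.4 rad, and the finger reads 5.6 N against the stop. I back off, rise and recheck the pointer.

Request:
carry_out(steps=[[-1,-0.007,0.0187,0,0,0,0],[-1,0,0,-0.0535,0,0,0],[-1,0,0,-0.0535,0,0,0],[-1,0.0315,-0.047,0,0,0,0],[-1,0.0315,-0.047,0,0,0,0],[-1,0,0,0,0,0,0],[-1,0,0,0,0,0,0]])

```text
clock: 13.4
tcp_pos: [0.5817, 0.1192, 0.1593]
orientation: [-0.005, 0.822, -0.569, -0.004]
wrist_force: [-1.0, -0.0, 0.7]
finger_gap: 0.0002
```

```bash
python3 - <<'E'
from h import *
w=gap()
a=grab("scene")["color"][140:360,180:460];b=grab("side")["color"][170:360,190:400]
A=cv2.resize(a,(560,440));B=cv2.resize(b,(240,217));im=np.zeros((440,800,3),np.uint8);im[:,:560]=A;im[:217,560:]=B
W=cv2.resize(w["color"],(240,180));im[230:410,560:]=W
cv2.imwrite("pics/fin.png",im[:,:,::-1])
E
```

```text
[0.58105358 0.1193892  0.15948417] [ 0.45587072 -0.08208337 -0.4811058 ]
0.046 [(-68.0, -63.6)]
0.049 [(-68.0, -63.6)]
0.052 [(-68.0, -63.4)]
0.06 [(-71.6, -63.0)]
0.064 [(-71.6, -62.8)]
0.068 [(-71.4, -63.0), (-49.8, -20.2)]
```

View pics/fin.png

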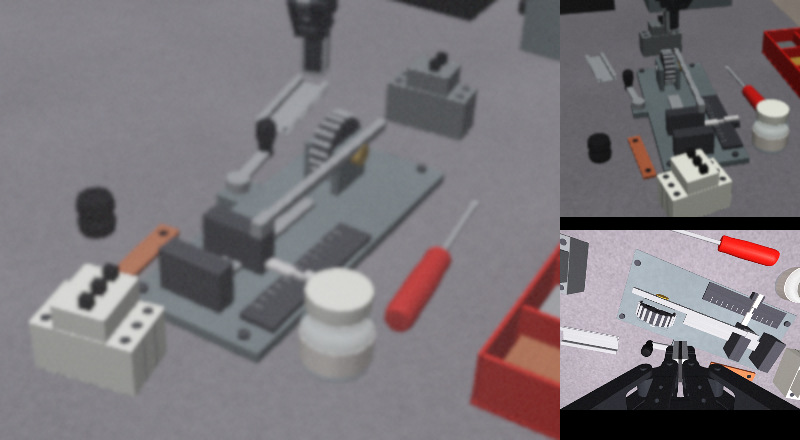

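The pointer is at -65.8 mm and the mark at -67.2 mm. The lever lies along the front edge, the bystanders are in place and the arm is clear, so I hand in.

```bash
python3 -c "
from workcell import env
print(env.hand_in())"
```

```text
the job is handed in; nothing more can be done
None
```

I rolled the wheel with the shut fingertips until the pointer stood on the mark, then pushed the lever to its stop. I backed the arm off clear and handed in at about 13.5 s; hand-in gives no verdict.

- **Pointer:** the last check put it about 1.4 mm to the +y side of the mark's middle (-65.8 against -67.2 mm in the jig frame). That is within the ±4 mm allowed, and it did not move during the lever push.
- **Lever:** at the stop the knob was within about 10 pixels of where 1.4 rad predicts, with 5.6 N on the finger. After I backed off, the pictures still showed the lever lying along the front edge.
- **Rider and bystanders:** the rider measured the same before and after, and the bystanders looked unmoved in the last pictures.
- **What went wrong:** one wheel stroke stopped just above the ribs and turned nothing, so I repeated it 3 mm lower. A reading taken with the finger still on the wheel put the mark's near edge 1.7 mm off, because the tongue was partly outside the picture. I relied on the views taken after lifting off instead.

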